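Repack the returned spray cans in nest order

ROBOT

A 6-joint arm with a two-finger parallel gripper is mounted at the origin on the work surface. World frame = base frame: x ahead of the robot, y to its left, z up, the work surface at z = 0. Lengths are in m, angles in rad, forces in N, time in s.
With the tool pointing down it reaches from about 0.25 to 0.775 m from the base axis. Payload 4 kg.
Tool frame: the origin (TCP) lies midway between the tips of the shut fingers; the grasp point (between the pads) lies 19 mm behind it; z points along the fingers, y is the direction in which the jaws open and shut (so a half turn about z gives the same grasp; the last joint's range is limited). The gripper opens to 94 mm and grips with 3 to 60 N. Pads are 16 mm wide; open, the fingers measure 119 mm over their backs; the gripper's body (75 mm by 177 mm) begins 78 mm behind the grasp point.
Start: joints at [1.073, 0.087, 1.371, -0, 1.684, -0.103], TCP at [0.212, 0.508, 0.206] pointing down, gripper open.
Joint ranges: [-3.1, 3.1], [-0.76, 2.03], [0.27, 2.55], [-1.08, 4.22], [0.17, 2.65], [-2.57, 2.57]. Speed limits (rad/s): [2.79, 2.79, 3.14, 3.14, 3.14, 3.14].

INTERFACE

Orientations are given as [roll, pitch, yaw] about the fixed x, y, z axes, in that order (R = Rz(yaw) Ry(pitch) Rx(roll)).
In Python, from bench import robot, cams gives the robot as it stands.
- The arm moves only by the tool step_arm, never from a script. Its argument "plan" is a list that holds one entry, the list of rows, each a list of 5 numbers: the shift along the world's x, y, z in mm, then the turn about the world's z in rad, then the opening in per cent of the stroke, from 0 (shut) to 100 (fully open). In form: [[[tx, ty, tz, turn, fingers], ...]]. A call has 1 to 8 rows; each row is the pose to reach, as a shift and turn from the pose commanded when the call began; what a row does not reach only later rows make up. A row lasts 1/12 s, in which the tool goes at most 41.7 mm and 7.16 degrees, less where a joint would pass 70% of its speed; a pose out of reach is approached as far as the arm can. A call with a gripper value outside its range is refused whole. The fingers move at their own pace and stop on an object; the grip force is fixed at half the most. Time passes only in rows, so rows that repeat a pose let the fingers close. It gives the time, the measured TCP pose, the force and the opening at its end, in the units of the state.
- robot.get_obs(): the state, without advancing time (a new reading comes with each control period).
- cams.snapshot(name): name is "scene" or "top"; returns a dict with "frame" (384x512x3 uint8, red, green, blue), "camera_matrix" (3x3 intrinsics, pixels), "k1" (the pictures are not rectified: a ray, as slopes to the right and down, at radius r is drawn at 1 + k1 r^2 times it, then the intrinsics apply), "origin" and "attitude" of the camera in the world. Camera axes: x right, y down, z forward; pixel columns grow to the right and rows downward; lengths in m; the calibration is good to about 2 mm. A picture is of the moment at which its call begins. There is no depth.
- robot.close_job(): hands the job in, once; it reports no verdict.
The state is a dict: "time": time; "joint_positions": joint angles; "qvel": joint speeds; "joint_torque": joint torques, N m; "tool_pos": TCP position; "ee_rot": TCP orientation; "wrist_force": force on the tool from outside, world axes, zero at the start; "wrist_torque": the same for the moment, N m; "width": finger opening in m.
Only numpy, scipy, OpenCV 4.12 (cv2) and the standard library are available. Lean on these libraries where they do the work, as an engineer would, in place of code of your own. Each camera call takes 0.05 s, during which the arm holds its last target. There are 200 camera calls.

TASK

Move the four spray cans from the cardboard tray to the packing board, standing each one upright in the nest of the same colour as its cap. Fill the nests in the order they stand in the row, beginning at the end of the board farthest from the robot and working back towards it. Set every can down gently, topple none, and leave the glue bottle where it is.

Things in the scene. Friction and masses are not known exactly. Their poses are not given: they have to be found in the camera images.
- can_red_mid (a point): Spray can, red cap and band, white body; loose, upright, 150 mm tall, 0.15 to 0.3 kg. Point: on its axis, 75 mm above its underside; z up the axis. Body 47 mm wide up to 104 mm, shoulder to 113 mm, rigid round cap 36 mm wide from there to 150 mm. Starts in a straight row, about 82 mm apart, in a fixed cardboard tray (90 x 330 mm, floor 4 mm above the table, walls and dividers 18 mm high).
- can_yellow_mid (a point): Spray can, yellow cap and band, white body; loose, upright, 150 mm tall, 0.15 to 0.3 kg. Point: on its axis, 75 mm above its underside; z up the axis. Body 47 mm wide up to 104 mm, shoulder to 113 mm, rigid round cap 36 mm wide from there to 150 mm. Starts in a straight row, about 82 mm apart, in a fixed cardboard tray (90 x 330 mm, floor 4 mm above the table, walls and dividers 18 mm high).
- can_green_mid (a point): Spray can, green cap and band, white body; loose, upright, 150 mm tall, 0.15 to 0.3 kg. Point: on its axis, 75 mm above its underside; z up the axis. Body 47 mm wide up to 104 mm, shoulder to 113 mm, rigid round cap 36 mm wide from there to 150 mm. Starts in a straight row, about 82 mm apart, in a fixed cardboard tray (90 x 330 mm, floor 4 mm above the table, walls and dividers 18 mm high).
- can_blue_mid (a point): Spray can, blue cap and band, white body; loose, upright, 150 mm tall, 0.15 to 0.3 kg. Point: on its axis, 75 mm above its underside; z up the axis. Body 47 mm wide up to 104 mm, shoulder to 113 mm, rigid round cap 36 mm wide from there to 150 mm. Starts in a straight row, about 82 mm apart, in a fixed cardboard tray (90 x 330 mm, floor 4 mm above the table, walls and dividers 18 mm high).
- nest_red: Red plastic nest, a fixed shallow round cup on the grey packing board: outside diameter 71 mm, inside 65 mm, rim 13 mm high, floor 3 mm thick. Origin: centre of its underside, which lies 12 mm above the table, on the board; the can's underside therefore comes to rest 3 mm above the origin. z is up.
- nest_yellow: Yellow plastic nest, a fixed shallow round cup on the grey packing board: outside diameter 71 mm, inside 65 mm, rim 13 mm high, floor 3 mm thick. Origin: centre of its underside, which lies 12 mm above the table, on the board; the can's underside therefore comes to rest 3 mm above the origin. z is up.
- nest_green: Green plastic nest, a fixed shallow round cup on the grey packing board: outside diameter 71 mm, inside 65 mm, rim 13 mm high, floor 3 mm thick. Origin: centre of its underside, which lies 12 mm above the table, on the board; the can's underside therefore comes to rest 3 mm above the origin. z is up.
- nest_blue: Blue plastic nest, a fixed shallow round cup on the grey packing board: outside diameter 71 mm, inside 65 mm, rim 13 mm high, floor 3 mm thick. Origin: centre of its underside, which lies 12 mm above the table, on the board; the can's underside therefore comes to rest 3 mm above the origin. z is up.
- board: Fixed grey packing board, 340 x 100 x 12 mm thick. Origin: centre of its underside, on the table. Its x axis runs along the row of nests, towards the end that is farther from the robot; the nests stand at x = +112.5, +37.5, -37.5 and -112.5 mm on it, in any colour order.
- glue_mid (a point): Bystander: white glue bottle with a red cap, 140 mm tall, 54 mm in diameter, standing loose beyond the trays. Point: on its axis, 70 mm above the table.

How it is judged:
On the way, in this order (a step that is already met when the one before it is completed fails the run):
1. the farthest nest of the row holds the can of its colour, upright, released and at rest (((x of nest_red in the frame of board between 0.0925 and 0.1325 m and horizontal distance between can_red_mid and nest_red below 0.012 m and z of can_red_mid in the frame of nest_red between 0.07 and 0.084 m and angle between can_red_mid's own z axis and vertical below 0.12 rad and contact force between the fingers and can_red below 0.3 N and linear speed of can_red below 0.03 m/s) or (x of nest_yellow in the frame of board between 0.0925 and 0.1325 m and horizontal distance between can_yellow_mid and nest_yellow below 0.012 m and z of can_yellow_mid in the frame of nest_yellow between 0.07 and 0.084 m and angle between can_yellow_mid's own z axis and vertical below 0.12 rad and contact force between the fingers and can_yellow below 0.3 N and linear speed of can_yellow below 0.03 m/s) or (x of nest_green in the frame of board between 0.0925 and 0.1325 m and horizontal distance between can_green_mid and nest_green below 0.012 m and z of can_green_mid in the frame of nest_green between 0.07 and 0.084 m and angle between can_green_mid's own z axis and vertical below 0.12 rad and contact force between the fingers and can_green below 0.3 N and linear speed of can_green below 0.03 m/s) or (x of nest_blue in the frame of board between 0.0925 and 0.1325 m and horizontal distance between can_blue_mid and nest_blue below 0.012 m and z of can_blue_mid in the frame of nest_blue between 0.07 and 0.084 m and angle between can_blue_mid's own z axis and vertical below 0.12 rad and contact force between the fingers and can_blue below 0.3 N and linear speed of can_blue below 0.03 m/s))), for 0.2 s.
2. the second farthest nest of the row holds the can of its colour, upright, released and at rest (((x of nest_red in the frame of board between 0.0175 and 0.0575 m and horizontal distance between can_red_mid and nest_red below 0.012 m and z of can_red_mid in the frame of nest_red between 0.07 and 0.084 m and angle between can_red_mid's own z axis and vertical below 0.12 rad and contact force between the fingers and can_red below 0.3 N and linear speed of can_red below 0.03 m/s) or (x of nest_yellow in the frame of board between 0.0175 and 0.0575 m and horizontal distance between can_yellow_mid and nest_yellow below 0.012 m and z of can_yellow_mid in the frame of nest_yellow between 0.07 and 0.084 m and angle between can_yellow_mid's own z axis and vertical below 0.12 rad and contact force between the fingers and can_yellow below 0.3 N and linear speed of can_yellow below 0.03 m/s) or (x of nest_green in the frame of board between 0.0175 and 0.0575 m and horizontal distance between can_green_mid and nest_green below 0.012 m and z of can_green_mid in the frame of nest_green between 0.07 and 0.084 m and angle between can_green_mid's own z axis and vertical below 0.12 rad and contact force between the fingers and can_green below 0.3 N and linear speed of can_green below 0.03 m/s) or (x of nest_blue in the frame of board between 0.0175 and 0.0575 m and horizontal distance between can_blue_mid and nest_blue below 0.012 m and z of can_blue_mid in the frame of nest_blue between 0.07 and 0.084 m and angle between can_blue_mid's own z axis and vertical below 0.12 rad and contact force between the fingers and can_blue below 0.3 N and linear speed of can_blue below 0.03 m/s))), for 0.2 s.
3. the third nest of the row holds the can of its colour, upright, released and at rest (((x of nest_red in the frame of board between -0.0575 and -0.0175 m and horizontal distance between can_red_mid and nest_red below 0.012 m and z of can_red_mid in the frame of nest_red between 0.07 and 0.084 m and angle between can_red_mid's own z axis and vertical below 0.12 rad and contact force between the fingers and can_red below 0.3 N and linear speed of can_red below 0.03 m/s) or (x of nest_yellow in the frame of board between -0.0575 and -0.0175 m and horizontal distance between can_yellow_mid and nest_yellow below 0.012 m and z of can_yellow_mid in the frame of nest_yellow between 0.07 and 0.084 m and angle between can_yellow_mid's own z axis and vertical below 0.12 rad and contact force between the fingers and can_yellow below 0.3 N and linear speed of can_yellow below 0.03 m/s) or (x of nest_green in the frame of board between -0.0575 and -0.0175 m and horizontal distance between can_green_mid and nest_green below 0.012 m and z of can_green_mid in the frame of nest_green between 0.07 and 0.084 m and angle between can_green_mid's own z axis and vertical below 0.12 rad and contact force between the fingers and can_green below 0.3 N and linear speed of can_green below 0.03 m/s) or (x of nest_blue in the frame of board between -0.0575 and -0.0175 m and horizontal distance between can_blue_mid and nest_blue below 0.012 m and z of can_blue_mid in the frame of nest_blue between 0.07 and 0.084 m and angle between can_blue_mid's own z axis and vertical below 0.12 rad and contact force between the fingers and can_blue below 0.3 N and linear speed of can_blue below 0.03 m/s))), for 0.2 s.
4. the nearest nest of the row holds the can of its colour, upright, released and at rest (((x of nest_red in the frame of board between -0.1325 and -0.0925 m and horizontal distance between can_red_mid and nest_red below 0.012 m and z of can_red_mid in the frame of nest_red between 0.07 and 0.084 m and angle between can_red_mid's own z axis and vertical below 0.12 rad and contact force between the fingers and can_red below 0.3 N and linear speed of can_red below 0.03 m/s) or (x of nest_yellow in the frame of board between -0.1325 and -0.0925 m and horizontal distance between can_yellow_mid and nest_yellow below 0.012 m and z of can_yellow_mid in the frame of nest_yellow between 0.07 and 0.084 m and angle between can_yellow_mid's own z axis and vertical below 0.12 rad and contact force between the fingers and can_yellow below 0.3 N and linear speed of can_yellow below 0.03 m/s) or (x of nest_green in the frame of board between -0.1325 and -0.0925 m and horizontal distance between can_green_mid and nest_green below 0.012 m and z of can_green_mid in the frame of nest_green between 0.07 and 0.084 m and angle between can_green_mid's own z axis and vertical below 0.12 rad and contact force between the fingers and can_green below 0.3 N and linear speed of can_green below 0.03 m/s) or (x of nest_blue in the frame of board between -0.1325 and -0.0925 m and horizontal distance between can_blue_mid and nest_blue below 0.012 m and z of can_blue_mid in the frame of nest_blue between 0.07 and 0.084 m and angle between can_blue_mid's own z axis and vertical below 0.12 rad and contact force between the fingers and can_blue below 0.3 N and linear speed of can_blue below 0.03 m/s))), for 0.2 s.
At the end, for the whole second after the job is handed in: Every can stands upright (within 0.12 rad) on the floor of the nest of its own colour, its axis within 12 mm of the nest's centre, at rest (horizontal distance between can_red_mid and nest_red below 0.012 m and z of can_red_mid in the frame of nest_red between 0.07 and 0.084 m and angle between each of can_red_mid, can_yellow_mid, can_green_mid, can_blue_mid's own z axis and vertical below 0.12 rad and linear speed of each of can_red, can_yellow, can_green, can_blue below 0.02 m/s and angular speed of each of can_red, can_yellow, can_green, can_blue below 0.2 rad/s and horizontal distance between can_yellow_mid and nest_yellow below 0.012 m and z of can_yellow_mid in the frame of nest_yellow between 0.07 and 0.084 m and horizontal distance between can_green_mid and nest_green below 0.012 m and z of can_green_mid in the frame of nest_green between 0.07 and 0.084 m and horizontal distance between can_blue_mid and nest_blue below 0.012 m and z of can_blue_mid in the frame of nest_blue between 0.07 and 0.084 m); the robot touches nothing.
It fails at once if a can is toppled (leans more than 0.6 rad) (angle between any of can_red_mid, can_yellow_mid, can_green_mid, can_blue_mid's own z axis and vertical above 0.6 rad).
It fails at once if a can strikes or is pressed on a nest with more than 60 N (contact force between any of can_red, can_yellow, can_green, can_blue and nest_red above 60 N or contact force between any of can_red, can_yellow, can_green, can_blue and nest_yellow above 60 N or contact force between any of can_red, can_yellow, can_green, can_blue and nest_green above 60 N or contact force between any of can_red, can_yellow, can_green, can_blue and nest_blue above 60 N).
It fails at once if a can is let fall or driven into its nest, faster than 0.45 m/s over the last 3 cm ((horizontal distance between can_red_mid and nest_red below 0.03 m and z of can_red_mid in the frame of nest_red below 0.108 m and linear speed of can_red above 0.45 m/s) or (horizontal distance between can_yellow_mid and nest_yellow below 0.03 m and z of can_yellow_mid in the frame of nest_yellow below 0.108 m and linear speed of can_yellow above 0.45 m/s) or (horizontal distance between can_green_mid and nest_green below 0.03 m and z of can_green_mid in the frame of nest_green below 0.108 m and linear speed of can_green above 0.45 m/s) or (horizontal distance between can_blue_mid and nest_blue below 0.03 m and z of can_blue_mid in the frame of nest_blue below 0.108 m and linear speed of can_blue above 0.45 m/s)).
It fails at once if the glue bottle is shifted by more than 20 mm or knocked over (distance of glue_mid from where it was at the start of the episode above 0.02 m).
It also fails if it takes over 120 s, if anything falls off the work surface, if the arm or the gripper's body presses on something with over 40 N, if the wrist force passes 120 N, or if a joint passes its speed limit or range.

## Working session

There is one attempt and no reset: what is moved stays moved. The work goes in short steps, Python scripts to look and compute and a tool call to move; the robot and the scene stay as the last step left them, time stands still between calls to the robot, and variables do not carry over. Pictures are saved under pics/ and viewed, about 12 in all and at most 16, crops included, and the job is handed in when it is done.

Besides the shell and the picture viewer there is one more tool, called after "Emit:" by a JSON object that holds its "method" and its "body". step_arm: Moves the arm, as the interface text tells. Its arguments: {"type":"object","properties":{"plan":{"type":"array"}},"required":["plan"]}

```bash
mkdir -p pics; cat > look.py <<'E'
import sys,cv2,numpy as np
from bench import robot,cams
for n in ("scene","top"):
    s=cams.snapshot(n); cv2.imwrite(f"pics/{sys.argv[1]}_{n}.png",s["frame"][:,:,::-1])
    if len(sys.argv)>2: print(n,{k:v for k,v in s.items() if k!="frame"})
E
python3 look.py a v; python3 -c "
from bench import robot
print(robot.get_obs())"
```

```text
scene {'camera_matrix': array([[397.51170672,   0.        , 258.76880432],
       [  0.        , 397.51170672, 193.30074119],
       [  0.        ,   0.        ,   1.        ]]), 'k1': -0.10127465872958796, 'origin': array([ 1.09855368, -0.56027388,  0.67002565]), 'attitude': array([-2.24069013e+00,  2.03651619e-03,  7.19310819e-01])}
top {'camera_matrix': array([[430.5890398 ,   0.        , 253.93389331],
       [  0.        , 430.5890398 , 188.28160887],
       [  0.        ,   0.        ,   1.        ]]), 'k1': -0.14610632345738248, 'origin': array([0.54150633, 0.01616474, 1.12165272]), 'attitude': array([-3.08700308e+00,  1.46627611e-03, -1.59230391e+00])}
{'time': 0.1, 'joint_positions': array([ 1.07290385e+00,  8.78742279e-02,  1.37203129e+00,  8.74047264e-06,
        1.68358513e+00, -1.03086358e-01]), 'qvel': array([ 0.00124256, -0.000741  , -0.00402806,  0.00094604,  0.00091222,
       -0.00075942]), 'joint_torque': array([ 2.47960772e-03, -3.41251552e+01, -3.03302014e+01,  7.19899801e-02,
        3.03295429e-02, -9.72342173e-05]), 'tool_pos': array([0.21131789, 0.50728172, 0.2044614 ]), 'ee_rot': array([-3.13970563e+00, -2.03951497e-04,  2.74678732e+00]), 'wrist_force': array([-0.18215462,  0.78716145, -0.28873031]), 'wrist_torque': array([-0.01942635, -0.00116977,  0.02551424]), 'width': 0.0938367721372689}
```

View pics/a_scene.png

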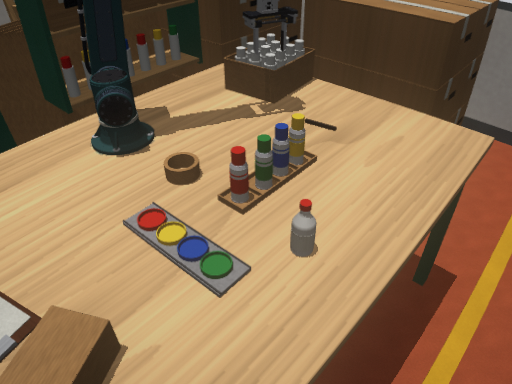

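View pics/a_top.png

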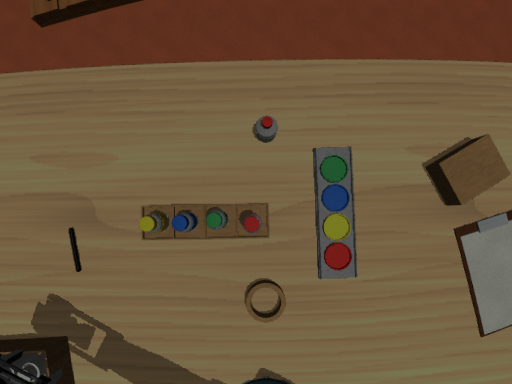

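Both views are clear. In the top view the cans run from left to right yellow (150,224), blue (183,223), green (216,219) and red (251,224). The nests from far to near are green (334,169), blue (335,198), yellow (336,227) and red (337,256). The glue bottle is at (266,127).

```bash
cat > meas.py <<'E'
import cv2,numpy as np
from scipy.spatial.transform import Rotation as R
from bench import cams
S={n:cams.snapshot(n) for n in("scene","top")}
def rays(n,px):
    s=S[n]; K=s["camera_matrix"]; k=s["k1"]
    u=cv2.undistortPoints(np.array(px,float).reshape(-1,1,2),K,np.array([k,0,0,0,0.]),None,None).reshape(-1,2)
    return np.c_[u,np.ones(len(u))]@R.from_euler("xyz",s["attitude"]).as_matrix().T
def plane(n,px,z):
    d=rays(n,px); o=S[n]["origin"]; return o+d*((z-o[2])/d[:,2])[:,None]
def blob(n,hue,seed):
    h=cv2.cvtColor(S[n]["frame"],cv2.COLOR_RGB2HSV)
    dh=np.abs((h[...,0].astype(int)-hue+90)%180-90)
    m=((dh<11)&(h[...,1]>130)&(h[...,2]>45)).astype(np.uint8)
    c,l,st,ce=cv2.connectedComponentsWithStats(m,connectivity=4)
    ys,xs=np.nonzero(l); i=np.argmin((xs-seed[0])**2+(ys-seed[1])**2)
    q=l[ys[i],xs[i]]; cs,_=cv2.findContours((l==q).astype(np.uint8),0,cv2.CHAIN_APPROX_NONE)
    return max(cs,key=len).reshape(-1,2),ce[q],st[q]
H=dict(red=0,yellow=27,green=68,blue=115)
def nest(n,c,seed):
    p,_,st=blob(n,H[c],seed); w=plane(n,p,.025)[:,:2].astype(np.float32)
    (x,y),r=cv2.minEnclosingCircle(w); return np.round([x,y,2*r],4)
def can(c,ts,ss,z=.154):
    p,_,st=blob("top",H[c],ts); w=plane("top",p,z)[:,:2]
    d=w.mean(0)-S["top"]["origin"][:2]; d/=np.linalg.norm(d); t=np.array([-d[1],d[0]])
    a=w@d; b=w@t; top=d*(a.max()-.018)+t*(b.max()+b.min())/2
    q,ce,st2=blob("scene",H[c],ss); sc=plane("scene",[ce],z-.0165)[0,:2]
    return np.round([*top,np.ptp(b),*sc],4),st[4],st2[:5]
E
python3 - <<'E'
from meas import *
for c,t,s in (("green",(334,169),(217,264)),("blue",(335,198),(193,247)),("yellow",(336,227),(171,233)),("red",(337,256),(152,219))):
    print(c,nest("top",c,t),nest("scene",c,s))
for c,t,s in (("green",(215,218),(264,141)),("blue",(180,223),(281,130)),("yellow",(146,224),(298,120)),("red",(251,225),(238,154))): print(c,*can(c,t,s))
print(plane("top",[[267,121],[266,135]],.14))
E
```

```text
green [ 0.6484 -0.1899  0.0703] [ 0.653  -0.1938  0.0599]
blue [ 0.5734 -0.1914  0.0704] [ 0.5776 -0.1931  0.0672]
yellow [ 0.4989 -0.1922  0.0707] [ 0.5029 -0.1956  0.0812]
red [ 0.4235 -0.1932  0.0713] [ 0.4308 -0.1942  0.0814]
green [0.5258 0.1079 0.0326 0.5088 0.1306] 185 [258 135  12   6  59]
blue [0.5212 0.1855 0.0344 0.504  0.2116] 189 [276 123  12   6  60]
yellow [0.5187 0.2612 0.0383 0.5208 0.2628] 225 [291 113  14  17 206]
red [0.516  0.0243 0.0339 0.5159 0.0251] 194 [231 146  15  19 247]
[[ 0.75022821 -0.01709399  0.14      ]
 [ 0.71748824 -0.01398935  0.14      ]]
```

```bash
python3 - <<'E'
from meas import *
import meas
for n,p in (("scene",(264,144)),("scene",(264,150)),("scene",(281,135)),("top",(214,221)),("top",(216,217)),("top",(180,225)),("top",(251,226))):
    print(n,p,cv2.cvtColor(S[n]["frame"],cv2.COLOR_RGB2HSV)[p[1],p[0]])
t=cv2.resize(S["top"]["frame"][195:250,130:280],None,fx=5,fy=5,interpolation=0)
s=cv2.resize(S["scene"]["frame"][105:205,215:325],None,fx=5,fy=5,interpolation=0)
t=cv2.copyMakeBorder(t,0,25,0,0,0)[:, :550] if 0 else t
cv2.imwrite("pics/b_t.png",t[:,:,::-1]);cv2.imwrite("pics/b_s.png",s[:,:,::-1])
E
```

```text
scene (264, 144) [ 44 112  57]
scene (264, 150) [ 46 114  56]
scene (281, 135) [120  85  63]
top (214, 221) [ 68 156  90]
top (216, 217) [ 68 158  89]
top (180, 225) [108 198 102]
top (251, 226) [  1 199 119]
```

View pics/b_t.png

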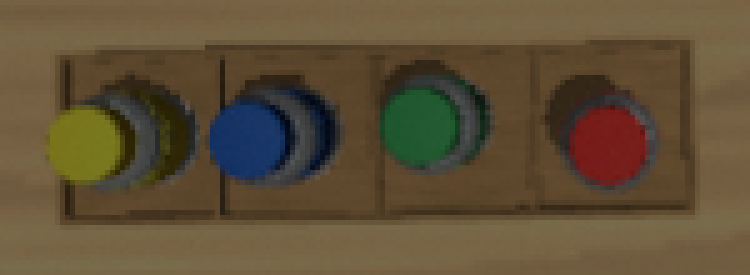

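```bash
python3 - <<'E'
from meas import *
for p in ([420,127],[247,140],[85,143],[608,145]):
    print(np.round(plane("top",[[130+p[0]/5-.5,195+p[1]/5-.5]],.154),4))
E
```

```text
[[0.5252 0.1088 0.154 ]]
[[0.5208 0.1872 0.154 ]]
[[0.5207 0.2614 0.154 ]]
[[0.5154 0.0245 0.154 ]]
```

Each can is resolved well enough to grasp (green .525,.1085; blue .521,.187; yellow .520,.2615; red .5155,.0245). I'll grip across x with yaw at π/2, so the fingers stay out of the gaps between cans.

Emit:
{"method": "step_arm", "body": {"plan": [[[160,-200,0,-1.176,100],[313,-399,0,-1.176,100],[313,-399,0,-1.176,100],[313,-399,0,-1.176,100],[313,-399,0,-1.176,100],[313,-399,0,-1.176,100],[313,-399,0,-1.176,100],[313,-399,0,-1.176,100]]]}}

```text
time: 1.07
tool_pos: [0.4183, 0.2438, 0.2058]
ee_rot: [3.141, -0.0, 1.741]
wrist_force: [1.0, 0.7, -0.6]
width: 0.0938
```

Emit:
{"method": "step_arm", "body": {"plan": [[[107,-136,0,-0.17,100],[107,-136,0,-0.17,100],[107,-136,0,-0.17,100],[107,-136,0,-0.17,100],[107,-136,0,-0.17,100],[107,-136,0,-0.17,100],[107,-136,0,-0.17,100],[107,-136,0,-0.17,100]]]}}

```text
time: 1.73
tool_pos: [0.5237, 0.1108, 0.2056]
ee_rot: [-3.141, -0.001, 1.578]
wrist_force: [0.4, -0.1, -0.7]
width: 0.0938
```

Emit:
{"method": "step_arm", "body": {"plan": [[[1,-2,-35,0,100],[1,-2,-70,0,100],[1,-2,-100,0,100],[1,-2,-122,0,100],[1,-2,-132,0,100],[1,-2,-132,0,100],[1,-2,-132,0,50],[1,-2,-132,0,30]]]}}

```text
time: 2.4
tool_pos: [0.5267, 0.1083, 0.0759]
ee_rot: [3.137, -0.0, 1.578]
wrist_force: [-0.5, 0.6, -0.2]
width: 0.0839
```

Emit:
{"method": "step_arm", "body": {"plan": [[[0,0,0,0,0],[0,0,0,0,0],[0,0,0,0,0],[0,0,0,0,0],[0,0,0,0,0],[0,0,0,0,0],[0,0,5,0,0],[0,0,15,0,0]]]}}

```text
time: 3.07
tool_pos: [0.5237, 0.1073, 0.0868]
ee_rot: [-3.137, 0.0, 1.577]
wrist_force: [-0.0, 0.0, -2.4]
width: 0.0468
```

Emit:
{"method": "step_arm", "body": {"plan": [[[0,0,15,0,0],[0,0,40,0,0],[0,0,70,0,0],[0,0,100,0,0],[0,0,130,0,0],[0,0,152,0,0],[0,0,165,0,0],[0,0,165,0,0]]]}}

```text
time: 3.73
tool_pos: [0.527, 0.1077, 0.2585]
ee_rot: [3.133, -0.001, 1.577]
wrist_force: [0.5, 0.3, -2.2]
width: 0.0466
```

Emit:
{"method": "step_arm", "body": {"plan": [[[5,-10,0,0,0],[15,-35,0,0,0],[28,-70,0,0,0],[40,-105,0,0,0],[54,-140,0,0,0],[68,-175,0,0,0],[82,-210,0,0,0],[96,-240,0,0,0]]]}}

```text
time: 4.4
tool_pos: [0.6208, -0.1358, 0.2505]
ee_rot: [-3.137, -0.0, 1.575]
wrist_force: [1.0, 0.7, -2.5]
width: 0.0465
```

Emit:
{"method": "step_arm", "body": {"plan": [[[12,-25,0,0,0],[22,-45,0,0,0],[27,-55,0,0,0],[29,-58,0,0,0],[29,-58,0,0,0],[29,-58,0,0,0]]]}}

```text
time: 4.9
tool_pos: [0.65, -0.1894, 0.2528]
ee_rot: [-3.14, -0.001, 1.578]
wrist_force: [0.5, 0.4, -2.9]
width: 0.0465
```

Emit:
{"method": "step_arm", "body": {"plan": [[[-1,0,-20,0,0],[-1,0,-50,0,0],[-1,0,-80,0,0],[-1,0,-110,0,0],[-1,0,-130,0,0],[-1,0,-140,0,0],[-1,0,-145,0,0],[-1,0,-145,0,0]]]}}

```text
time: 5.57
tool_pos: [0.6491, -0.1894, 0.1083]
ee_rot: [-3.141, -0.0, 1.578]
wrist_force: [-0.9, -0.8, -3.0]
width: 0.0467
```

```bash
python3 look.py c; python3 - <<'E'
import cv2
a=cv2.imread("pics/c_scene.png")[160:320,120:280]; b=cv2.imread("pics/c_top.png")[110:270,240:400]
cv2.imwrite("pics/c.png",cv2.resize(cv2.hconcat([a,b]),None,fx=2.5,fy=2.5))
E
```

```text
(no output)
```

View pics/c.png

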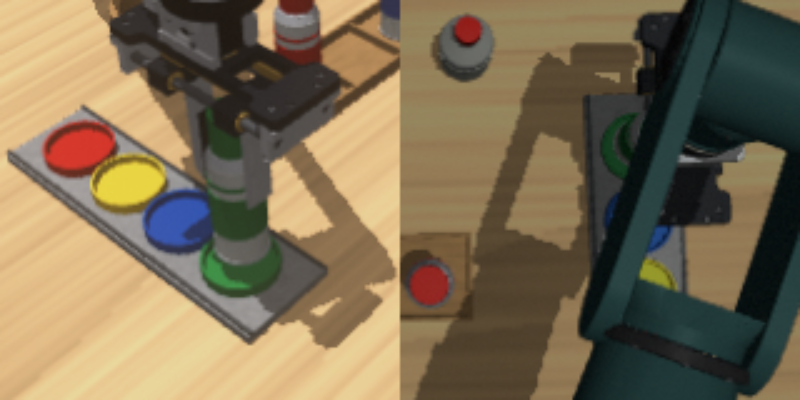

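In the scene crop the held can is upright, with its foot at about (240,262) over the green nest centred at (240,268). It is hovering about 23 mm up and looks aligned, so I'll lower and release it.

Emit:
{"method": "step_arm", "body": {"plan": [[[0,0,-7,0,0],[0,0,-14,0,0],[0,0,-19,0,0],[0,0,-22,0,0],[0,0,-23,0,0],[0,0,-23,0,0],[0,0,-23,0,0]]]}}

```text
time: 6.25
tool_pos: [0.6494, -0.1905, 0.0854]
ee_rot: [3.141, -0.0, 1.577]
wrist_force: [0.6, 0.3, -3.1]
width: 0.0467
```

Emit:
{"method": "step_arm", "body": {"plan": [[[0,0,-1,0,0],[0,0,-2,0,0],[0,0,-2,0,0],[0,0,-2,0,70],[0,0,-2,0,70],[0,0,-2,0,70],[0,0,-2,0,70],[0,0,-2,0,70]]]}}

```text
time: 6.92
tool_pos: [0.6494, -0.1905, 0.0834]
ee_rot: [3.142, -0.0, 1.577]
wrist_force: [-0.8, -0.1, -0.1]
width: 0.0658
```

Emit:
{"method": "step_arm", "body": {"plan": [[[0,0,10,0,70],[0,0,35,0,70],[0,0,70,0,70],[0,0,105,0,70],[0,0,130,0,70],[0,0,130,0,70]]]}}

```text
time: 7.42
tool_pos: [0.6522, -0.1915, 0.2231]
ee_rot: [3.128, 0.005, 1.577]
wrist_force: [0.2, -0.3, 1.3]
width: 0.0659
```

Emit:
{"method": "step_arm", "body": {"plan": [[[-10,30,0,0,70],[-23,68,0,0,80],[-36,106,0,0,90],[-49,144,0,0,100],[-62,182,0,0,100],[-75,220,0,0,100],[-88,258,0,0,100],[-101,296,0,0,100]]]}}

```text
time: 8.08
tool_pos: [0.5471, 0.1071, 0.213]
ee_rot: [-3.141, -0.0, 1.576]
wrist_force: [1.4, -0.2, 0.1]
width: 0.0936
```

Emit:
{"method": "step_arm", "body": {"plan": [[[-13,38,0,0,100],[-23,68,0,0,100],[-27,80,0,0,100],[-27,80,0,0,100],[-27,80,0,0,100]]]}}

```text
time: 8.5
tool_pos: [0.5214, 0.1852, 0.2132]
ee_rot: [-3.142, 0.001, 1.578]
wrist_force: [-0.1, -0.4, -0.3]
width: 0.0938
```

```bash
python3 look.py d; python3 - <<'E'
import cv2
a=cv2.imread("pics/d_scene.png")[160:320,120:280]; b=cv2.imread("pics/d_top.png")[110:270,240:400]
cv2.imwrite("pics/d.png",cv2.resize(cv2.hconcat([a,b]),None,fx=2.5,fy=2.5))
E
```

```text
(no output)
```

View pics/d.png

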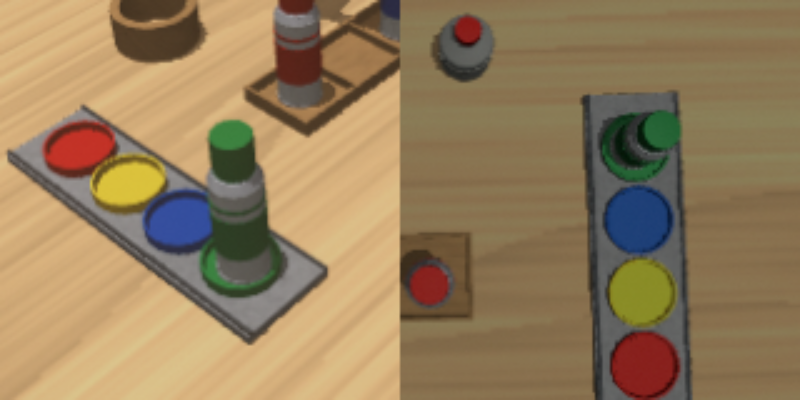

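The green can stands upright in its nest, with its cap at top-view pixel (345,162). I'll check the numbers before taking blue.

```bash
python3 - <<'E'
from meas import *
print(plane("top",[[344.6,162.1]],.165),can("green",(345,162),(213,213),.165))
E
```

```text
[[ 0.64832619 -0.18857875  0.165     ]] (array([ 0.6489, -0.1867,  0.0334,  0.6364, -0.1758]), np.int32(177), array([204, 209,  17,  10, 133], dtype=int32))
```

Emit:
{"method": "step_arm", "body": {"plan": [[[0,1,-35,0,100],[0,1,-70,0,100],[0,1,-105,0,100],[0,1,-127,0,100],[0,1,-139,0,100],[0,1,-139,0,100],[0,1,-139,0,50],[0,1,-139,0,0]]]}}

```text
time: 9.37
tool_pos: [0.5232, 0.1865, 0.0768]
ee_rot: [3.138, -0.001, 1.576]
wrist_force: [0.5, 0.2, 1.1]
width: 0.0836
```

Emit:
{"method": "step_arm", "body": {"plan": [[[0,0,0,0,0],[0,0,0,0,0],[0,0,0,0,0],[0,0,0,0,0],[0,0,0,0,0],[0,0,0,0,0],[0,0,5,0,0],[0,0,20,0,0]]]}}

```text
time: 10.03
tool_pos: [0.5189, 0.1859, 0.0913]
ee_rot: [-3.134, 0.002, 1.577]
wrist_force: [0.1, -0.5, -2.6]
width: 0.0467
```

Emit:
{"method": "step_arm", "body": {"plan": [[[0,0,20,0,0],[0,0,50,0,0],[0,0,80,0,0],[0,0,110,0,0],[0,0,135,0,0],[0,0,152,0,0],[0,0,160,0,0],[0,0,160,0,0]]]}}

```text
time: 10.7
tool_pos: [0.5221, 0.1867, 0.2565]
ee_rot: [3.138, -0.001, 1.577]
wrist_force: [0.9, -1.0, -3.0]
width: 0.0466
```

Emit:
{"method": "step_arm", "body": {"plan": [[[1,-10,0,0,0],[5,-38,0,0,0],[10,-76,0,0,0],[16,-114,0,0,0],[21,-152,0,0,0],[26,-190,0,0,0],[32,-228,0,0,0],[37,-266,0,0,0]]]}}

```text
time: 11.37
tool_pos: [0.5571, -0.0818, 0.2515]
ee_rot: [-3.137, -0.001, 1.576]
wrist_force: [-0.2, -0.0, -3.1]
width: 0.0467
```

Emit:
{"method": "step_arm", "body": {"plan": [[[5,-38,0,0,0],[10,-70,0,0,0],[13,-92,0,0,0],[15,-105,0,0,0],[15,-111,0,0,0],[15,-111,0,0,0],[15,-111,0,0,0]]]}}

```text
time: 11.95
tool_pos: [0.5731, -0.1895, 0.2537]
ee_rot: [-3.14, -0.002, 1.578]
wrist_force: [-0.1, -0.7, -1.6]
width: 0.0465
```

Emit:
{"method": "step_arm", "body": {"plan": [[[0,-1,-20,0,0],[0,-1,-50,0,0],[0,-1,-80,0,0],[0,-1,-110,0,0],[0,-1,-135,0,0],[0,-1,-148,0,0],[0,-1,-155,0,0],[0,-1,-155,0,0]]]}}

```text
time: 12.62
tool_pos: [0.5728, -0.1901, 0.0983]
ee_rot: [-3.139, -0.001, 1.578]
wrist_force: [-0.9, 1.1, -3.2]
width: 0.0468
```

Emit:
{"method": "step_arm", "body": {"plan": [[[0,0,-5,0,0],[0,0,-9,0,0],[0,0,-12,0,0],[0,0,-14,0,0],[0,0,-15,0,0],[0,0,-15,0,0]]]}}

```text
time: 13.12
tool_pos: [0.5738, -0.1917, 0.0858]
ee_rot: [3.14, 0.001, 1.577]
wrist_force: [-1.5, 0.6, 0.8]
width: 0.0468
```

Emit:
{"method": "step_arm", "body": {"plan": [[[0,0,0,0,0],[0,0,0,0,60],[0,0,0,0,60],[0,0,0,0,60],[0,0,0,0,60],[0,0,0,0,60]]]}}

```text
time: 13.62
tool_pos: [0.5734, -0.1915, 0.0844]
ee_rot: [3.141, 0.0, 1.577]
wrist_force: [0.1, 0.4, -1.2]
width: 0.0565
```

Emit:
{"method": "step_arm", "body": {"plan": [[[0,0,10,0,60],[0,0,35,0,60],[0,0,70,0,60],[0,0,105,0,60],[0,0,129,0,60],[0,0,129,0,60]]]}}

```text
time: 14.12
tool_pos: [0.5762, -0.1926, 0.2223]
ee_rot: [3.129, 0.006, 1.577]
wrist_force: [0.5, -0.6, 0.9]
width: 0.0567
```

Emit:
{"method": "step_arm", "body": {"plan": [[[-4,30,0,0,60],[-9,70,0,0,70],[-14,110,0,0,90],[-19,150,0,0,100],[-24,190,0,0,100],[-29,230,0,0,100],[-34,270,0,0,100],[-39,310,0,0,100]]]}}

```text
time: 14.78
tool_pos: [0.5335, 0.1203, 0.2131]
ee_rot: [-3.141, 0.0, 1.577]
wrist_force: [1.1, 0.5, 0.4]
width: 0.0939
```

Emit:
{"method": "step_arm", "body": {"plan": [[[-4,40,0,0,100],[-9,80,0,0,100],[-13,110,0,0,100],[-14,136,0,0,100],[-14,142,0,0,100],[-14,142,0,0,100],[-14,142,0,0,100]]]}}

```text
time: 15.37
tool_pos: [0.5203, 0.26, 0.213]
ee_rot: [-3.141, 0.001, 1.577]
wrist_force: [0.2, -0.4, -0.3]
width: 0.0941
```

```bash
python3 look.py e; python3 - <<'E'
import cv2
a=cv2.imread("pics/e_scene.png")[160:320,120:280]; b=cv2.imread("pics/e_top.png")[110:270,240:400]
cv2.imwrite("pics/e.png",cv2.resize(cv2.hconcat([a,b]),None,fx=2.5,fy=2.5))
E
```

```text
(no output)
```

View pics/e.png

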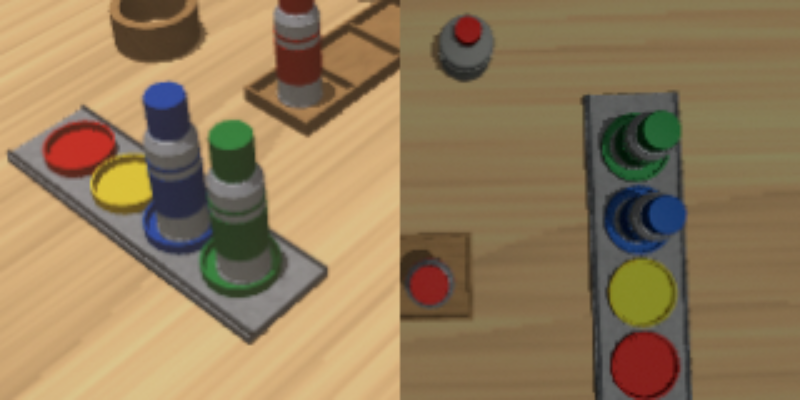

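Green and blue both stand upright and centred, with caps at crop (662,131) and (665,214). Yellow is next.

Emit:
{"method": "step_arm", "body": {"plan": [[[0,1,-35,0,100],[0,1,-70,0,100],[0,1,-105,0,100],[0,1,-127,0,100],[0,1,-139,0,100],[0,1,-139,0,100],[0,1,-139,0,50],[0,1,-139,0,0]]]}}

```text
time: 16.13
tool_pos: [0.5221, 0.2616, 0.077]
ee_rot: [3.138, -0.001, 1.576]
wrist_force: [-0.6, 0.1, 0.4]
width: 0.084
```

Emit:
{"method": "step_arm", "body": {"plan": [[[0,0,0,0,0],[0,0,0,0,0],[0,0,0,0,0],[0,0,0,0,0],[0,0,0,0,0],[0,0,0,0,0],[0,0,5,0,0],[0,0,20,0,0]]]}}

```text
time: 16.8
tool_pos: [0.518, 0.2606, 0.0912]
ee_rot: [-3.135, 0.003, 1.577]
wrist_force: [0.1, 0.0, -2.7]
width: 0.0463
```

Emit:
{"method": "step_arm", "body": {"plan": [[[0,0,20,0,0],[0,0,50,0,0],[0,0,80,0,0],[0,0,110,0,0],[0,0,135,0,0],[0,0,152,0,0],[0,0,160,0,0],[0,0,160,0,0]]]}}

```text
time: 17.47
tool_pos: [0.5211, 0.2618, 0.2567]
ee_rot: [3.138, -0.001, 1.577]
wrist_force: [0.1, -0.4, -2.8]
width: 0.0467
```

Emit:
{"method": "step_arm", "body": {"plan": [[[0,-10,0,0,0],[-2,-40,0,0,0],[-4,-80,0,0,0],[-6,-120,0,0,0],[-8,-160,0,0,0],[-10,-200,0,0,0],[-12,-240,0,0,0],[-14,-280,0,0,0]]]}}

```text
time: 18.13
tool_pos: [0.5045, -0.0207, 0.2517]
ee_rot: [-3.137, -0.0, 1.577]
wrist_force: [-0.1, -0.4, -2.8]
width: 0.0465
```

Emit:
{"method": "step_arm", "body": {"plan": [[[-2,-40,0,0,0],[-4,-80,0,0,0],[-5,-115,0,0,0],[-6,-145,0,0,0],[-7,-165,0,0,0],[-7,-173,0,0,0],[-7,-173,0,0,0],[-7,-173,0,0,0]]]}}

```text
time: 18.8
tool_pos: [0.4988, -0.1908, 0.253]
ee_rot: [-3.139, -0.002, 1.576]
wrist_force: [0.5, -0.1, -2.2]
width: 0.0465
```

Emit:
{"method": "step_arm", "body": {"plan": [[[0,-1,-20,0,0],[0,-1,-50,0,0],[0,-1,-80,0,0],[0,-1,-110,0,0],[0,-1,-135,0,0],[0,-1,-148,0,0],[0,-1,-155,0,0],[0,-1,-155,0,0]]]}}

```text
time: 19.47
tool_pos: [0.4983, -0.1903, 0.0974]
ee_rot: [-3.138, -0.002, 1.579]
wrist_force: [-0.1, -0.1, -1.5]
width: 0.0463
```

Emit:
{"method": "step_arm", "body": {"plan": [[[0,0,-5,0,0],[0,0,-9,0,0],[0,0,-12,0,0],[0,0,-14,0,0],[0,0,-15,0,0],[0,0,-15,0,0]]]}}

```text
time: 19.97
tool_pos: [0.4998, -0.1927, 0.0857]
ee_rot: [3.14, 0.001, 1.577]
wrist_force: [-1.6, 0.4, 1.8]
width: 0.0464
```

Emit:
{"method": "step_arm", "body": {"plan": [[[0,0,0,0,0],[0,0,0,0,60],[0,0,0,0,60],[0,0,0,0,60],[0,0,0,0,60],[0,0,0,0,60]]]}}

```text
time: 20.47
tool_pos: [0.4994, -0.1925, 0.0844]
ee_rot: [3.141, 0.0, 1.577]
wrist_force: [0.2, 0.1, 0.1]
width: 0.0562
```

Emit:
{"method": "step_arm", "body": {"plan": [[[0,0,10,0,60],[0,0,35,0,60],[0,0,70,0,60],[0,0,105,0,60],[0,0,129,0,60],[0,0,129,0,60]]]}}

```text
time: 20.97
tool_pos: [0.5022, -0.1938, 0.2217]
ee_rot: [3.129, 0.006, 1.577]
wrist_force: [0.7, 0.1, 0.8]
width: 0.0564
```

Emit:
{"method": "step_arm", "body": {"plan": [[[2,30,0,0,60],[5,70,0,0,70],[8,110,0,0,90],[11,150,0,0,100],[14,185,0,0,100],[16,210,0,0,100],[16,217,0,0,100],[16,217,0,0,100]]]}}

```text
time: 21.63
tool_pos: [0.5151, 0.0261, 0.2133]
ee_rot: [-3.141, 0.0, 1.58]
wrist_force: [-0.3, -0.9, -1.0]
width: 0.0936
```

```bash
python3 look.py f; python3 - <<'E'
import cv2
a=cv2.imread("pics/f_scene.png")[120:280,120:280]; b=cv2.imread("pics/f_top.png")[110:270,200:360]
cv2.imwrite("pics/f.png",cv2.resize(cv2.hconcat([a,b]),None,fx=2.5,fy=2.5))
E
```

```text
(no output)
```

View pics/f.png

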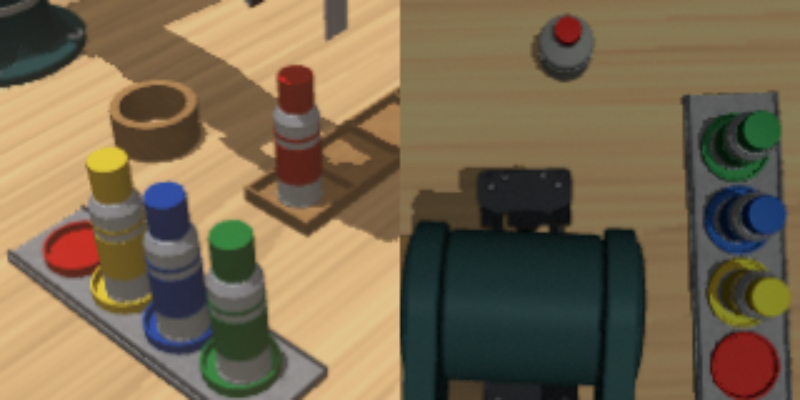

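Yellow, blue and green all stand upright in their nests. The open jaws straddle the red can's axis, and the glue bottle hasn't moved. Red is next.

Emit:
{"method": "step_arm", "body": {"plan": [[[0,-1,-35,0,100],[0,-1,-70,0,100],[0,-1,-105,0,100],[0,-1,-127,0,100],[0,-1,-139,0,100],[0,-1,-139,0,100],[0,-1,-139,0,50],[0,-1,-139,0,0]]]}}

```text
time: 22.4
tool_pos: [0.517, 0.0227, 0.0767]
ee_rot: [3.138, 0.0, 1.576]
wrist_force: [0.5, -0.7, 0.5]
width: 0.0838
```

Emit:
{"method": "step_arm", "body": {"plan": [[[0,0,0,0,0],[0,0,0,0,0],[0,0,0,0,0],[0,0,0,0,0],[0,0,0,0,0],[0,0,0,0,0],[0,0,5,0,0],[0,0,20,0,0]]]}}

```text
time: 23.07
tool_pos: [0.513, 0.0237, 0.0917]
ee_rot: [-3.135, -0.0, 1.577]
wrist_force: [0.2, 0.5, -2.0]
width: 0.0466
```

Emit:
{"method": "step_arm", "body": {"plan": [[[0,0,20,0,0],[0,0,50,0,0],[0,0,80,0,0],[0,0,110,0,0],[0,0,135,0,0],[0,0,152,0,0],[0,0,160,0,0],[0,0,160,0,0]]]}}

```text
time: 23.73
tool_pos: [0.5162, 0.0235, 0.2566]
ee_rot: [3.138, 0.0, 1.577]
wrist_force: [-0.0, 0.0, -1.0]
width: 0.0466
```

Emit:
{"method": "step_arm", "body": {"plan": [[[-4,-10,0,0,0],[-16,-38,0,0,0],[-31,-74,0,0,0],[-46,-110,0,0,0],[-61,-146,0,0,0],[-76,-180,0,0,0],[-86,-205,0,0,0],[-91,-217,0,0,0]]]}}

```text
time: 24.4
tool_pos: [0.4214, -0.1964, 0.2518]
ee_rot: [-3.137, -0.001, 1.572]
wrist_force: [-0.0, -0.4, -1.9]
width: 0.0464
```

Emit:
{"method": "step_arm", "body": {"plan": [[[0,-1,0,0,0],[0,-1,0,0,0],[0,-1,-20,0,0],[0,-1,-50,0,0],[0,-1,-80,0,0],[0,-1,-110,0,0],[0,-1,-135,0,0],[0,-1,-145,0,0]]]}}

```text
time: 25.07
tool_pos: [0.4219, -0.1914, 0.1042]
ee_rot: [-3.134, -0.005, 1.579]
wrist_force: [-0.1, 0.4, -3.0]
width: 0.0463
```

Emit:
{"method": "step_arm", "body": {"plan": [[[0,0,-7,0,0],[0,0,-13,0,0],[0,0,-18,0,0],[0,0,-22,0,0],[0,0,-24,0,0],[0,0,-25,0,0],[0,0,-25,0,0]]]}}

```text
time: 25.65
tool_pos: [0.4249, -0.1948, 0.0857]
ee_rot: [3.14, 0.001, 1.577]
wrist_force: [-1.9, 0.4, 1.1]
width: 0.0464
```

Emit:
{"method": "step_arm", "body": {"plan": [[[0,0,0,0,0],[0,0,0,0,60],[0,0,0,0,60],[0,0,0,0,60],[0,0,0,0,60],[0,0,0,0,60]]]}}

```text
time: 26.15
tool_pos: [0.4244, -0.1945, 0.0845]
ee_rot: [3.141, 0.0, 1.577]
wrist_force: [-0.5, 0.3, -0.1]
width: 0.0563
```

Emit:
{"method": "step_arm", "body": {"plan": [[[0,0,10,0,60],[0,0,35,0,60],[0,0,70,0,60],[0,0,105,0,60],[0,0,129,0,60],[0,0,129,0,60]]]}}

```text
time: 26.65
tool_pos: [0.4271, -0.196, 0.2211]
ee_rot: [3.13, 0.007, 1.577]
wrist_force: [1.0, 0.6, 0.6]
width: 0.0563
```

Emit:
{"method": "step_arm", "body": {"plan": [[[2,30,0,0,60],[5,70,0,0,60],[8,110,0,0,60],[11,150,0,0,60],[14,190,0,0,60],[16,230,0,0,60],[16,270,0,0,60],[16,290,0,0,60]]]}}

```text
time: 27.32
tool_pos: [0.4396, 0.0993, 0.2133]
ee_rot: [-3.141, -0.002, 1.58]
wrist_force: [0.1, -0.1, -0.4]
width: 0.0563
```

```bash
python3 look.py g; python3 - <<'E'
import cv2
a=cv2.imread("pics/g_scene.png")[120:280,120:280]; b=cv2.imread("pics/g_top.png")[130:290,240:400]
cv2.imwrite("pics/g.png",cv2.resize(cv2.hconcat([a,b]),None,fx=2.5,fy=2.5))
from meas import *
for c,t in (("green",(345,162)),("blue",(346,195)),("yellow",(347,228)),("red",(348,261))): print(c,can(c,t,(0,0),.165)[0][:3])
E
```

```text
green [ 0.6489 -0.1867  0.0334]
blue [ 0.5732 -0.1883  0.0342]
yellow [ 0.4995 -0.192   0.0341]
red [ 0.4254 -0.1938  0.035 ]
```

View pics/g.png

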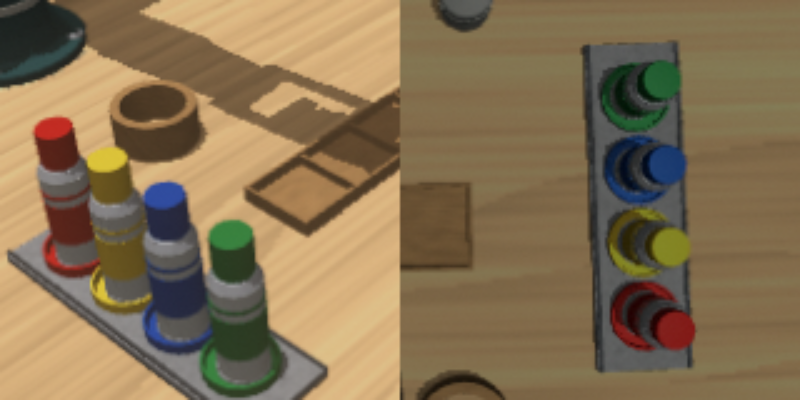

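All four cans stand upright, each in the nest of its own colour and within about 3 mm of centre. The arm is clear, so I'm handing in.

```bash
python3 -c "
from bench import robot
print(robot.close_job())"
```

```text
the job is handed in; nothing more can be done
None
```

All four cans are standing upright in the nests of their own colour, filled from the far end towards the robot: green, blue, yellow, red. I handed the job in at about 27.5 s on the robot's clock; it reports no verdict.

- **Position:** in the last top view the cap centres were within about 3 mm of the nest centres, against a 12 mm limit.
- **Set-downs:** wrist forces stayed at about 3 N or less in every end-of-call reading. The first can was released a millimetre or so above its nest floor, and the other three after they had touched down.
- **Glue bottle:** it looked unmoved in every picture where it could be seen whole, the last one taken just before the red can was picked. I judged this by eye and did not measure it.
- **Disagreements:** the side camera was unreliable for the blue and green caps because they were in shadow, and some of its nest outlines were cut off or misshapen. It gave nest centres 4–8 mm from the top view. I used the top view, where the nest sizes and spacing matched those given.

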